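# Hang the cleaning basket on the drip stand

### The job

Hang the small wire cleaning basket on the drip stand: swing its folded bail upright with one fingertip pushed under it, without pinching or forcing the bail, then take the upright bail, lift the basket and bring the bail over the upturned tips of the stand's two prongs. Feel your way down until both prongs carry the basket, without pressing hard on them, and only then let go, leaving it hanging, settled and not swinging, from the prongs' seats. Do not tip the basket over or disturb the other things on the bench.

Things in the scene. Friction and masses are not known exactly. Their poses are not given: they have to be found in the camera images.
- basket: Rectangular steel wire basket, 80 mm (its x) by 110 mm (its y) by 60 mm high, 0.38 to 0.76 kg, loose on the 3 mm thick mat. Origin: centre of its underside; z up. Its bail, of 8 mm round steel, 120 mm between the middles of its arms, is hinged outside the middles of the two y ends, 52 mm above the origin, and lies folded out beyond the -x side (the side towards the robot).
- bail (a joint): Swing of the bail about the hinges (rad). 0: folded, resting on a stop with its arms sloping up 25 degrees towards the basket's -x; grows as the crown swings up and over; 1.13: upright; 1.27: stop, leaning 8 degrees past upright, where it rests by itself. Left short of upright it falls back to 0. The hinge is loose: under 1 N at the crown moves it.
- crown (a point): Middle of the bail's crown (its cross bar, along the basket's y, 105 mm from the hinge line), inside a black plastic sleeve 12 mm thick and 34 mm long; beside it the bare 8 mm bar is straight for 31 mm either way. Folded, it is 95 mm to the -x side of the basket's origin and 96 mm above it, over the bare mat; upright, 157 mm straight above it.
- stand: Fixed drip stand: steel foot plate 200 by 120 by 10 mm, a 16 mm post 257 mm high at x = +90 mm, and clamped to it a fork of two parallel 8 mm round steel prongs at y = -32 and +32 mm, running level from a cross bar at x = +85 towards -x (towards the robot), dipping 12 mm to a seat at x = 0, ending in upturned tips at x = -28 mm. Origin: underside, below the middle between the seats.
- phone: bystander: black phone lying flat, 146 by 70 by 8 mm; origin centre of underside
- driver: bystander: screwdriver lying down, 150 mm long
- spool: bystander: metal solder spool, 60 mm across, 38 mm high; origin centre of underside
- fluxjar: bystander: small flux jar, 44 mm across, 45 mm high; origin centre of underside
- tin: bystander: flat round tin, 64 mm across, 22 mm high; origin centre of underside
- tweezers: bystander: steel tweezers lying flat, about 127 mm long
- hang (a point): A point of the stand 214 mm straight above its origin, midway between the two seats if the fork were clamped at mid height. The clamp height is not reported: the upper face of the seats is anywhere from 10 mm below to 10 mm above this point; the tips' tops are 22 mm above that face. An 8 mm bar seated there has its middle 4 mm above the face. The prongs do not give.

How it is judged:
By the outcome, as a careful person would: the job done as asked, in the order asked, and still so for the second after the job is handed in, with the robot touching nothing.
It also fails if it takes over 72 s, if anything falls off the work surface, if the arm or the gripper's body presses on something with over 40 N, if the wrist force passes 120 N, or if a joint passes its speed limit or range.

### The arm

A 6-joint arm with a two-finger parallel gripper is mounted at the origin on the work surface. World frame = base frame: x ahead of the robot, y to its left, z up, the work surface at z = 0. Lengths are in mm, angles in rad, forces in N, time in s.
With the tool pointing down it reaches from about 300 to 775 mm from the base axis. Payload 14.6 kg.
Tool frame: the origin (TCP) lies at the very end of the fingers, on their centre line; the grasp point (between the pads) lies 19 mm behind it; z points along the fingers, y is the line along which they close (so a half turn about z gives the same grasp; the last joint's range is limited). The gripper opens to 94 mm and grips with 3 to 60 N. Pads are 16 mm wide; open, the fingers measure 119 mm over their backs; the gripper's body (75 mm by 177 mm) begins 78 mm behind the grasp point.
Start: joints at [1.125, 0.3, 1.521, -0, 1.321, -0.067], TCP at [203.39, 511.001, 205.446] pointing down, gripper open.
Joint ranges: [-3.03, 3.03], [-0.79, 2.21], [0.23, 2.52], [-1.04, 4.18], [0, 3.07], [-2.55, 2.55]. Speed limits (rad/s): [2.22, 2.22, 2.57, 3.14, 3.14, 3.14].

### API

Orientations are given as [roll, pitch, yaw] about the fixed x, y, z axes, in that order (R = Rz(yaw) Ry(pitch) Rx(roll)).
In Python, from cell import manip gives the robot as it stands.
- The arm moves only by the tool servo_tool, never from a script. Its argument "motion" is a list that holds one entry, the list of rows, each a list of 7 numbers: the shift along the world's x, y, z as a fraction of full scale, then the turn, a rotation vector about the world's x, y, z as a fraction of full scale, then the closure, from 0 (fully open) to 1 (shut). In form: [[[x, y, z, rx, ry, rz, gripper], ...]]. A call has 1 to 10 rows; each row is the pose to reach, as a shift and turn from the pose commanded when the call began, turning the shorter way round; what a row does not reach only later rows make up. Full scale, the value 1, is 0.5 m for a shift and pi rad for a turn. A row lasts 1/10 s, in which the tool goes at most 50 mm and 8.59 degrees, less where a joint would pass 70% of its speed; a pose out of reach is approached as far as the arm can. A call with a number of a shift or a turn outside -1 to 1 is refused whole. A call with a gripper value outside its range is refused whole. The fingers move at their own pace and stop on an object; "newtons" is the grip in N (left out, the last holds). Time passes only in rows, so rows that repeat a pose let the fingers close. It gives the time, the measured TCP pose, the force, the opening and the grip force at its end, in the units of the state.
- manip.read_state(): the state, without advancing time (a new reading comes with each control period).
- manip.camera(name): name is "side" or "top"; returns a dict with "frame" (400x640x3 uint8, red, green, blue), "range_z" (400x640 float32, mm along the optical axis (not along the pixel's ray), 0 where there is no reading), "vfov" (degrees; the focal length in pixels is half the picture's height over the tangent of half this angle, whatever the lens; pixels are square), "cx", "cy" (the principal point, pixels), "k1" (the pictures are not rectified: a ray, as slopes to the right and down, at radius r is drawn at 1 + k1 r^2 times it, then the intrinsics apply), "cam_to_world" (4x4, takes a point from camera to world coordinates). Camera axes: x right, y down, z forward; pixel columns grow to the right and rows downward; lengths in mm; the calibration is good to about 2 mm. A picture is of the moment at which its call begins.
- manip.sign_off(): hands the job in; it is judged then, once.
The state is a dict: "clock": time; "joints": joint angles; "qd": joint speeds; "effort": joint torques, N m; "eef_pos": TCP position; "eef_rot": TCP orientation; "wrist_force": force on the tool from outside, world axes, zero at the start; "moment": the same for the moment, N m; "finger_gap": finger opening in mm; "finger_force": force on a finger pad.
Only numpy, scipy, OpenCV 4.12 (cv2) and the standard library are available. Lean on these libraries where they do the work, as an engineer would, in place of code of your own. Each camera call takes 0.05 s, during which the arm holds its last target. There are 200 camera calls.

## Working session

There is one attempt and no reset: what is moved stays moved. The work goes in short steps, Python scripts to look and compute and a tool call to move; the robot and the scene stay as the last step left them, time stands still between calls to the robot, and variables do not carry over. Pictures are saved under pics/ and viewed, at most 10 in all, crops included, and the job is handed in when it is done.

Besides the shell and the picture viewer there is one more tool, called after ">>>" as name([rows], argument=value, ...), one row to a line, values as JSON. servo_tool: Moves the arm, as the interface text tells. Its arguments: {"type":"object","properties":{"motion":{"type":"array"},"newtons":{"type":"number"}},"required":["motion"]}

```bash
mkdir -p pics; ls; cat > h.py <<'E'
from cell import manip
import numpy as np, cv2
def cloud(c):
    h,w=c["range_z"].shape; f=h/2/np.tan(np.radians(c["vfov"])/2)
    K=np.array([[f,0,c["cx"]],[0,f,c["cy"]],[0,0,1.]])
    v,u=np.mgrid[0:h,0:w]
    p=cv2.undistortPoints(np.stack([u.ravel(),v.ravel()],1).astype(float)[:,None],K,np.array([c["k1"],0,0,0,0.]))[:,0]
    d=np.c_[p,np.ones(len(p))]
    T=np.array(c["cam_to_world"])
    P=(d*c["range_z"].ravel()[:,None])@T[:3,:3].T+T[:3,3]
    P[c["range_z"].ravel()==0]=np.nan
    return P.reshape(h,w,3),(d@T[:3,:3].T).reshape(h,w,3),T[:3,3]
def shot(n,fn):
    c=manip.camera(n); cv2.imwrite("pics/"+fn,c["frame"][...,::-1]); np.save("pics/"+fn+".npy",c,allow_pickle=True); return c
E
python3 - <<'E'
from h import *
for n in("top","side"):
    c=shot(n,n+"0.png"); print(n,c["vfov"],c["cx"],c["cy"],c["k1"],np.round(c["cam_to_world"],3).tolist())
    P,_,_=cloud(c)
    print(np.nanmin(P,(0,1)),np.nanmax(P,(0,1)))
print(manip.read_state())
E
```

```text
pics
top 54.82793764758222 321.73036930443055 203.67491975587347 -0.02925549499860298 [[-0.021, -0.993, 0.118, 474.089], [-1.0, 0.023, 0.012, -5.625], [-0.014, -0.118, -0.993, 1082.599], [0.0, 0.0, 0.0, 1.0]]
[ -245.20874302 -1660.95602734  -772.4412707 ] [1831.840034   1712.22088036  499.43658782]
side 56.10641293682912 321.6522613366229 195.23688784996125 -0.0415627644215525 [[0.973, -0.177, 0.151, 412.612], [-0.233, -0.758, 0.61, -671.753], [0.007, -0.628, -0.778, 1040.359], [0.0, 0.0, 0.0, 1.0]]
[-1076.72000007  -715.74019925  -774.54924505] [2080.96205137 2141.08632964  693.76693301]
{'clock': 0.1, 'joints': array([ 1.12540106e+00,  3.00422677e-01,  1.52149341e+00, -1.30098291e-05,
        1.32071160e+00, -6.65848443e-02]), 'qd': array([ 2.34861117e-03, -2.82100182e-03, -2.53835275e-03, -1.31631552e-03,
       -1.53582921e-03,  6.88599411e-05]), 'effort': array([-2.65467015e-04, -5.32640183e+01, -3.53291774e+01,  7.09039718e-02,
        2.34138023e-02, -5.71845794e-05]), 'eef_pos': array([203.29785313, 510.80159822, 204.9499809 ]), 'eef_rot': array([-3.14055908e+00, -5.62925803e-05,  2.76278543e+00]), 'wrist_force': array([-0.03591913,  0.36427414, -0.4715086 ]), 'moment': array([0.01232139, 0.02355214, 0.01150844]), 'finger_force': 0.0, 'finger_gap': 94.07715984211903}
```

View pics/top0.png

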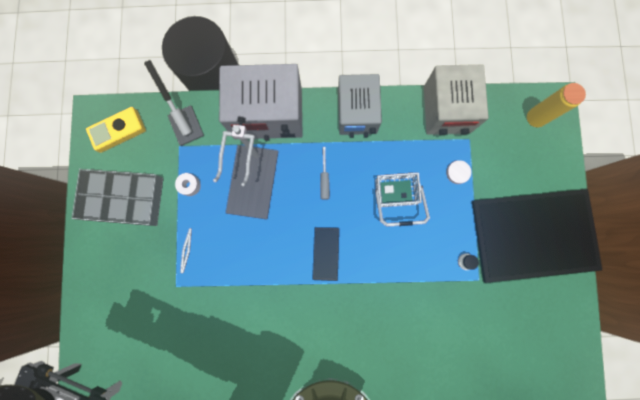

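View pics/side0.png

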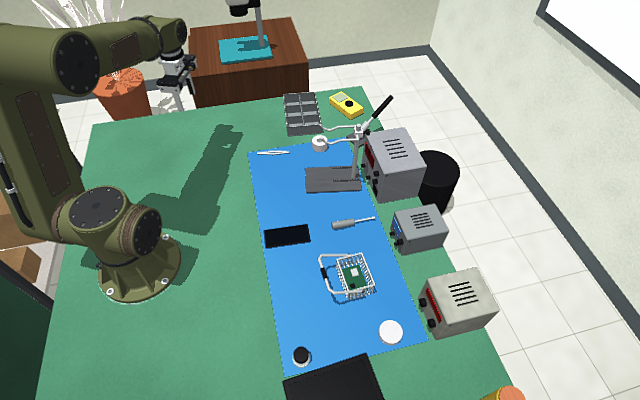

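The top picture shows the basket near (400,190) with its sleeve at (405,223), the stand's foot plate near (252,183), and the prong tips near (218,180) and (247,183). The side picture shows the basket at (348,275) and the fork at (330,135).

```bash
python3 - <<'E'
from h import *
t=np.load("pics/top0.png.npy",allow_pickle=True).item(); s=np.load("pics/side0.png.npy",allow_pickle=True).item()
for n,c,reg in(("top",t,[(365,160,440,235),(200,110,285,225)]),("side",s,[(310,245,385,310),(295,115,370,200)])):
    P,_,_=cloud(c); g=c["frame"].astype(int)
    blue=(g[...,2]-g[...,0]>60)
    for k,(x0,y0,x1,y1) in enumerate(reg):
        m=np.zeros(blue.shape,bool); m[y0:y1,x0:x1]=1
        z=P[...,2]; q=m&~blue
        if k==0:
            d=q&(g.sum(2)<130)&(z>70)&(z<130); print(n,"sleeve",d.sum(),np.median(P[d],0), P[d].min(0) if d.any() else 0,P[d].max(0) if d.any() else 0)
            b=q&(z>52)&(z<70)
            print(" rim",cv2.minAreaRect(P[b][:,:2].astype(np.float32)),b.sum(),np.median(P[b],0))
            b=q&(z>25)&(z<120);print(" z hist",np.histogram(P[b][:,2],bins=range(25,125,8)))
            b=q&(z>75)&(z<130);print(" bail",cv2.minAreaRect(P[b][:,:2].astype(np.float32)),b.sum())
        else:
            b=q&(z>5)&(z<20)&(g.max(2)<130); print(n,"foot",cv2.minAreaRect(P[b][:,:2].astype(np.float32)),b.sum(),np.median(P[b],0))
            b=q&(z>170)&(z<290); print(" high",b.sum()); print(np.histogram(P[b][:,2],bins=range(170,300,8)))
            X=P[b&(z>185)&(z<250)]; print(cv2.minAreaRect(X[:,:2].astype(np.float32)))
    im=cv2.resize(c["frame"][reg[0][1]-5:reg[0][3]+5,reg[0][0]-5:reg[0][2]+5],None,fx=4,fy=4,interpolation=2)
    im2=cv2.resize(c["frame"][reg[1][1]:reg[1][3],reg[1][0]:reg[1][2]],None,fx=4,fy=4,interpolation=2)
    H=max(im.shape[0],im2.shape[0]); f=lambda a:cv2.copyMakeBorder(a,0,H-a.shape[0],0,0,0)
    cv2.imwrite(f"pics/{n}crop.png",np.hstack([f(im),f(im2)])[...,::-1])
E
```

```text
top sleeve 0 [nan nan nan] 0 0
 rim ((631.2355346679688, -200.22726440429688), (81.39183807373047, 127.01534271240234), 3.015300750732422) 298 [ 624.10093827 -199.92046741   62.99506842]
 z hist (array([ 19,  63,  20,  16, 243,  60,  35,  31,  37, 106,  42,   0]), array([ 25,  33,  41,  49,  57,  65,  73,  81,  89,  97, 105, 113, 121]))
 bail ((566.112060546875, -203.8872528076172), (68.66914367675781, 126.64216613769531), 4.5518059730529785) 242
top foot ((699.8870849609375, 252.3527069091797), (247.40274047851562, 236.11334228515625), 80.63670349121094) 2418 [667.16463557 199.04391447  13.7471855 ]
 high 642
(array([  6,   8,   6,   5,   1,   7,  94, 295, 151,  21,  10,  38,   0,
         0,   0,   0]), array([170, 178, 186, 194, 202, 210, 218, 226, 234, 242, 250, 258, 266,
       274, 282, 290, 298]))
((702.8731689453125, 198.84356689453125), (71.8405532836914, 157.6759033203125), 80.57720184326172)
side sleeve 38 [ 534.9642225  -206.26867704  104.80474318] [ 530.06301798 -221.91033764  100.99924661] [ 540.98867599 -190.2507473   109.73666682]
 rim ((629.6761474609375, -201.810791015625), (82.74908447265625, 126.63899993896484), 3.1082117557525635) 270 [ 629.32857288 -202.93255192   62.47259833]
 z hist (array([ 29,  67,  20,  47, 201,  53,  37,  33,  33,  97,  33,   0]), array([ 25,  33,  41,  49,  57,  65,  73,  81,  89,  97, 105, 113, 121]))
 bail ((566.0672607421875, -205.05215454101562), (72.0988998413086, 127.30766296386719), 5.0498576164245605) 225
side foot ((706.2344970703125, 342.2997131347656), (416.833984375, 277.59600830078125), 83.36717987060547) 1549 [667.34026947 207.00728641  13.19865514]
 high 360
(array([  9,  10,   8,   4,   3,   7,  64, 148,  71,  11,  11,  14,   0,
         0,   0,   0]), array([170, 178, 186, 194, 202, 210, 218, 226, 234, 242, 250, 258, 266,
       274, 282, 290, 298]))
((700.4854736328125, 196.7220458984375), (74.31055450439453, 158.8790283203125), 80.55743408203125)
  return _methods._mean(a, axis=axis, dtype=dtype,
  ret = um.true_divide(
```

View pics/topcrop.png

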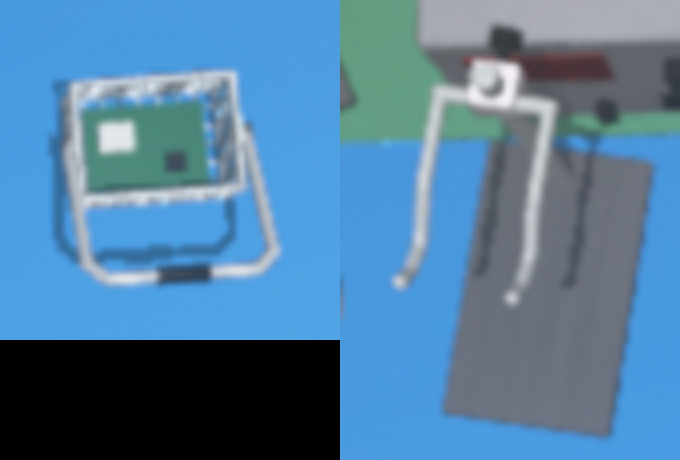

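The crop shows the bail folded toward the robot, with the sleeve at about (185,274), and the fork tips at (400,282) and (512,298). Next I measure the fork in its own frame.

```bash
python3 - <<'E'
from h import *
t=np.load("pics/top0.png.npy",allow_pickle=True).item(); s=np.load("pics/side0.png.npy",allow_pickle=True).item()
yaw=np.radians(-9.4); R=np.array([[np.cos(yaw),-np.sin(yaw)],[np.sin(yaw),np.cos(yaw)]])
for c,(x0,y0,x1,y1) in((t,(205,120,285,225)),(s,(295,115,375,200))):
    P,_,_=cloud(c); g=c["frame"].astype(int); Q=P[y0:y1,x0:x1].reshape(-1,3); G=g[y0:y1,x0:x1].reshape(-1,3)
    k=(Q[:,2]>195)&(Q[:,2]<285)&(np.hypot(Q[:,0]-680,Q[:,1]-200)<130)&((G[:,0]-G[:,2])>-30); Q=Q[k]
    L=(Q[:,:2]-[700,198])@R  # local
    print("x",L[:,0].min(),L[:,0].max(),"y pct",np.percentile(L[:,1],[1,99]))
    for a in np.arange(-85,90,10):
        for nm,sg in(("L",L[:,1]>8),("R",L[:,1]<-8)):
            m=sg&(L[:,0]>=a)&(L[:,0]<a+10)
            if m.sum()>2: print(nm,a,m.sum(),"y",np.round(np.median(L[m,1]),1),"z",np.round(np.percentile(Q[m,2],[50,90]),1),end=" | ")
        print()
    p=Q[:,2]>252; print("post",np.median(Q[p],0),p.sum(), "tip",Q[np.argsort(L[:,0])[:6]].round(1).tolist())
E
```

```text
x -76.15268745363183 75.44250165675709 y pct [-34.3914407   34.31021891]
R -85 3 y -30.2 z [240.2 241.6] | 
L -75 7 y 31.4 z [238.7 243.2] | R -75 15 y -31.6 z [239.4 241.8] | 
L -65 8 y 31.2 z [227.6 229.2] | R -65 12 y -31.7 z [225.9 229.9] | 
L -55 8 y 32.0 z [220.6 223. ] | R -55 15 y -31.8 z [220.9 223.5] | 
L -45 7 y 32.4 z [219.6 222.8] | R -45 17 y -31.4 z [221.2 222.6] | 
L -35 7 y 31.1 z [225.9 226.9] | R -35 16 y -30.5 z [225.  228.7] | 
L -25 10 y 31.7 z [229.3 231.2] | R -25 17 y -31.7 z [229.5 231.6] | 
L -15 9 y 31.7 z [232.1 234.6] | R -15 16 y -30.6 z [231.6 234.5] | 
L -5 9 y 31.8 z [232.2 233.4] | R -5 16 y -31.6 z [231.4 233.9] | 
L 5 9 y 31.8 z [230.3 233.6] | R 5 17 y -30.6 z [231.8 234.1] | 
L 15 12 y 31.6 z [230.5 233. ] | R 15 14 y -31.2 z [232.1 234.1] | 
L 25 18 y 30.6 z [232.6 235.9] | R 25 19 y -29.0 z [231.3 234.9] | 
L 35 47 y 23.9 z [233.4 240.2] | R 35 52 y -20.0 z [232.7 238.9] | 
R 45 16 y -10.9 z [236.1 240.7] | 
R 55 6 y -10.5 z [232.6 237.9] | 
L 65 3 y 8.5 z [227.4 231.5] | 


post [743.99312751 191.924351   260.35836078] 46 tip [[620.4, 183.3, 
[... 663 characters left out ...]
2.7] | R -15 6 y -33.3 z [231.2 234.3] | 
L -5 6 y 29.5 z [231.1 232.8] | R -5 6 y -33.6 z [230.2 232.4] | 
L 5 7 y 28.3 z [230.6 232.1] | R 5 6 y -34.0 z [231.4 233.4] | 
L 15 9 y 31.0 z [230.8 233.5] | R 15 8 y -32.9 z [230.7 231.7] | 
L 25 13 y 28.7 z [232.9 236.5] | R 25 12 y -31.9 z [230.6 233.9] | 
L 35 5 y 26.2 z [234.1 237.9] | R 35 29 y -15.0 z [233.4 250.9] | 
R 45 19 y -11.5 z [229.7 240.1] | 
R 55 6 y -11.6 z [229.5 237.6] | 
R 65 3 y -8.6 z [232.8 235.8] | 
R 75 6 y -9.0 z [233.3 236.8] | 

post [741.02809398 188.3411604  259.45084727] 22 tip [[627.1, 239.5, 241.5], [618.8, 176.7, 242.8], [619.0, 177.4, 237.9], [630.6, 240.4, 240.1], [630.9, 241.8, 234.7], [631.1, 242.6, 242.4]]
```

The seat is at about (654,205) with its face at z ≈ 220, and the stand is turned −9.4°. The crown is at about (535,−206,99), with the basket turned about +3.5°. These agree with the sizes given, so I'm moving.

>>> servo_tool([
  [[0.2,-0.76,0.05,0,0,-0.36,0.95],[0.2,-0.76,0.05,0,0,-0.36,0.95],[0.2,-0.76,0.05,0,0,-0.36,0.95],[0.2,-0.76,0.05,0,0,-0.36,0.95],[0.2,-0.76,0.05,0,0,-0.36,0.95],[0.2,-0.76,0.05,0,0,-0.36,0.95],[0.2,-0.76,0.05,0,0,-0.36,0.95],[0.2,-0.76,0.05,0,0,-0.36,0.95],[0.2,-0.76,0.05,0,0,-0.36,0.95],[0.2,-0.76,0.05,0,0,-0.36,0.95]],
], newtons=5)

```text
clock: 1.1
eef_pos: [303.5, 130.5, 230.4]
eef_rot: [3.141, -0.0, 1.63]
wrist_force: [-0.1, 0.7, 0.4]
finger_gap: 17.3
finger_force: 0.0
```

>>> servo_tool([
  [[0.27,-0.672,-0.06,0.015,-0.25,0,0.95],[0.27,-0.672,-0.06,0.015,-0.25,0,0.95],[0.27,-0.672,-0.06,0.015,-0.25,0,0.95],[0.27,-0.672,-0.06,0.015,-0.25,0,0.95],[0.27,-0.672,-0.06,0.015,-0.25,0,0.95],[0.27,-0.672,-0.06,0.015,-0.25,0,0.95],[0.27,-0.672,-0.06,0.015,-0.25,0,0.95],[0.27,-0.672,-0.06,0.015,-0.25,0,0.95],[0.27,-0.672,-0.06,0.015,-0.25,0,0.95],[0.27,-0.672,-0.06,0.015,-0.25,0,0.95]],
])

```text
clock: 2.1
eef_pos: [439.8, -206.6, 199.5]
eef_rot: [2.355, -0.001, 1.633]
wrist_force: [-0.3, 0.2, 0.0]
finger_gap: 4.6
finger_force: 0.0
```

>>> servo_tool([
  [[0.04,0,-0.09,0,0,0,0.95],[0.06,0,-0.18,0,0,0,0.95],[0.06,0,-0.264,0,0,0,0.95],[0.06,0,-0.264,0,0,0,0.95],[0.1,0,-0.264,0,0,0,0.95],[0.13,0,-0.264,0,0,0,0.95],[0.16,0,-0.264,0,0,0,0.95],[0.16,0,-0.264,0,0,0,0.95]],
])

```text
clock: 2.9
eef_pos: [520.5, -204.1, 71.0]
eef_rot: [2.352, 0.001, 1.634]
wrist_force: [0.1, 0.3, 0.1]
finger_gap: 5.1
finger_force: 0.0
```

```bash
python3 - <<'E'
from h import *
c=shot("side","s1.png"); P,_,_=cloud(c)
im=cv2.resize(c["frame"][190:330,260:420],None,fx=4,fy=4,interpolation=2); cv2.imwrite("pics/s1c.png",im[...,::-1])
s=manip.read_state();print(s["eef_pos"],s["wrist_force"])
E
```

```text
[ 519.41611809 -203.97644929   70.30488634] [-0.59115811 -0.22667816 -0.0174083 ]
```

View pics/s1c.png

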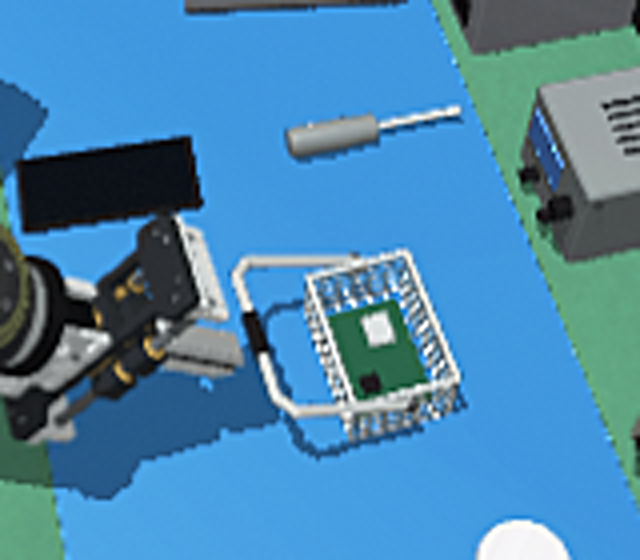

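The fingertip is just under and behind the sleeve (tip at about (240,360), sleeve at (257,335)). I now push it up along the bail's arc.

>>> servo_tool([
  [[0.016,0,0.004,0,0,0,0.95],[0.024,0.001,0.018,0,0,0,0.95],[0.034,0.002,0.036,0,0,0,0.95],[0.046,0.0025,0.05,0,0,0,0.95],[0.058,0.003,0.064,0,0,0,0.95],[0.072,0.004,0.076,0,0,0,0.95],[0.086,0.005,0.087,0,0,0,0.95],[0.102,0.006,0.097,0,0,0,0.95],[0.118,0.007,0.105,0,0,0,0.95],[0.118,0.007,0.105,0,0,0,0.95]],
])

```text
clock: 3.95
eef_pos: [578.0, -201.5, 122.3]
eef_rot: [2.354, 0.001, 1.632]
wrist_force: [-0.1, -0.1, 0.5]
finger_gap: 4.6
finger_force: 0.1
```

```bash
cat > b.py <<'E'
from h import *
import sys
c=shot("side",sys.argv[1]); P,_,_=cloud(c); g=c["frame"].astype(int)
x0,y0,x1,y1=map(int,sys.argv[2:6])
m=np.zeros(g.shape[:2],bool); m[y0:y1,x0:x1]=1
L=P-[630,-201,55]
d=m&(g.sum(2)<130)&(P[...,2]>80)&(np.abs(np.hypot(L[...,0],L[...,2])-105)<15)&(np.abs(L[...,1]+2)<24)
print("dark",d.sum(),np.median(P[d],0))
b=m&(g.min(2)>110)&(P[...,2]>70)&(np.abs(np.abs(L[...,1])-58)<10)&(np.hypot(L[...,0],L[...,2])<115)
Q=P[b]; r=np.hypot(Q[:,0]-630,Q[:,2]-55); k=r>50
print("arm angle",k.sum(),np.degrees(np.median(np.arctan2(Q[k,2]-55,630-Q[k,0]))))
s=manip.read_state();print(s["eef_pos"],s["wrist_force"])
cv2.imwrite("pics/c_"+sys.argv[1],cv2.resize(c["frame"][y0:y1,x0:x1],None,fx=4,fy=4,interpolation=2)[...,::-1])
E
python3 b.py s2.png 280 190 420 320
```

```text
dark 43 [ 580.00446325 -206.54943889  152.49701118]
arm angle 51 64.64810321579029
[ 577.463101   -201.36522074  121.60965381] [-0.89216253 -0.19633326  0.6207387 ]
```

>>> servo_tool([
  [[0.017,0.001,0.007,0,0,0,0.95],[0.034,0.002,0.013,0,0,0,0.95],[0.052,0.003,0.016,0,0,0,0.95],[0.07,0.004,0.019,0,0,0,0.95],[0.084,0.005,0.02,0,0,0,0.95],[0.096,0.006,0.02,0,0,0,0.95],[0.105,0.006,0.019,0,0,0,0.95],[0.112,0.006,0.018,0,0,0,0.95],[0.112,0.006,0.018,0,0,0,0.95]],
])

```text
clock: 4.9
eef_pos: [633.6, -198.5, 129.7]
eef_rot: [2.355, 0.001, 1.632]
wrist_force: [0.2, 0.6, -0.3]
finger_gap: 4.8
finger_force: 0.0
```

```bash
python3 b.py s3.png 280 190 420 320
```

```text
dark 45 [ 630.6714306  -203.51412391  165.14413616]
arm angle 37 92.30491571197935
[ 633.3671925  -198.45504518  129.72645748] [-0.11530759 -0.70522559 -0.02786832]
```

>>> servo_tool([
  [[0.004,0,0,0,0,0,0.95],[0.008,0,0,0,0,0,0.95],[0.008,0,0,0,0,0,0.95],[0.008,0,0,0,0,0,0.95]],
])

```text
clock: 5.35
eef_pos: [637.4, -198.5, 130.0]
eef_rot: [2.355, 0.001, 1.631]
wrist_force: [-0.6, 0.7, -0.2]
finger_gap: 4.6
finger_force: 0.0
```

```bash
python3 b.py s4.png 280 190 420 320
```

```text
dark 45 [ 635.29843772 -202.97202879  165.34025809]
arm angle 36 94.44453872497195
[ 637.36524275 -198.4946635   129.95300932] [-0.34588515 -0.04737553  0.02150193]
```

View pics/c_s4.png

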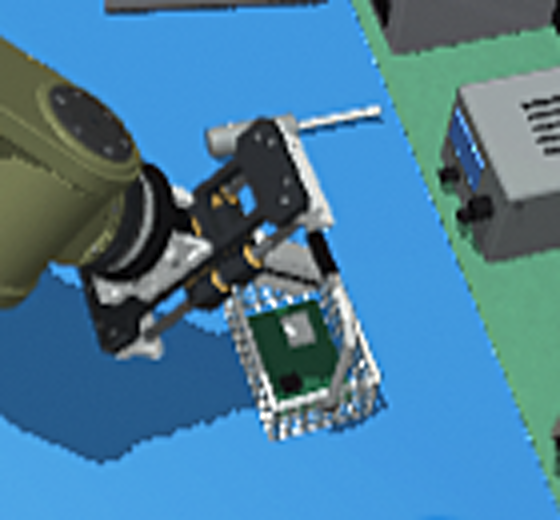

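The bail follows the fingertip and is now a little past upright, with the sleeve at about (322,250). A few mm more.

>>> servo_tool([
  [[0.004,0,0,0,0,0,0.95],[0.008,0,0,0,0,0,0.95],[0.012,0,0,0,0,0,0.95],[0.012,0,0,0,0,0,0.95],[0.012,0,0,0,0,0,0.95]],
])

```text
clock: 5.9
eef_pos: [643.4, -198.5, 129.9]
eef_rot: [2.355, 0.001, 1.632]
wrist_force: [0.1, 0.2, 0.1]
finger_gap: 4.8
finger_force: 0.0
```

```bash
python3 b.py s5.png 280 190 420 320
```

```text
dark 46 [ 642.51221752 -202.75426016  163.77716488]
arm angle 43 98.28422032017951
[ 643.39046511 -198.49644576  129.93612767] [-0.49111226  0.71969542  0.86310135]
```

>>> servo_tool([
  [[-0.02,0,0,0,0,0,0.95],[-0.08,0,0.06,0,0,0,0.95],[-0.16,0,0.14,0,0,0,0.6],[-0.2,-0.005,0.2,-0.005,0.05,0,0],[-0.2,-0.009,0.2,-0.01,0.15,0,0],[-0.2,-0.009,0.2,-0.015,0.25,0,0],[-0.2,-0.009,0.2,-0.015,0.25,0,0],[-0.2,-0.009,0.2,-0.015,0.25,0,0],[-0.2,-0.009,0.2,-0.015,0.25,0,0],[-0.2,-0.009,0.2,-0.015,0.25,0,0]],
])

```text
clock: 6.95
eef_pos: [543.9, -202.4, 229.1]
eef_rot: [-3.137, -0.001, 1.634]
wrist_force: [0.0, -1.6, 0.1]
finger_gap: 65.1
finger_force: 0.0
```

```bash
python3 b.py s6.png 280 190 420 320; python3 - <<'E'
from h import *
c=shot("top","t6.png"); P,_,_=cloud(c); g=c["frame"].astype(int); z=P[...,2]
w=(np.abs(P[...,0]-640)<40)&(np.abs(P[...,1]+203)<75)
d=w&(z>145)&(z<185); print(d.sum(),np.median(P[d],0),cv2.minAreaRect(P[d][:,:2].astype(np.float32)))
k=d&(g.sum(2)<150); print(k.sum(),np.median(P[k],0))
E
```

```text
dark 41 [ 642.58842297 -202.04612589  164.16336593]
arm angle 45 98.23548324536277
[ 543.625705   -202.49584563  228.98322373] [ 0.12107128 -0.18101261 -0.62052667]
114 [ 642.84642008 -175.63417705  163.02210302] ((643.5092163085938, -172.94625854492188), (10.073010444641113, 73.41375732421875), 2.2546639442443848)
3 [ 643.24803016 -192.14885122  165.55081777]
```

>>> servo_tool([
  [[0.1,0,0,0,0,0,0],[0.2,0,0,0,0,0,0],[0.2,0,0,0,0,0,0],[0.2,0,0,0,0,0,0],[0.2,0,-0.06,0,0,0,0],[0.2,0,-0.12,0,0,0,0],[0.2,0,-0.178,0,0,0,0],[0.2,0,-0.178,0,0,0,0],[0.2,0,-0.178,0,0,0,0]],
])

```text
clock: 7.95
eef_pos: [642.8, -203.4, 143.1]
eef_rot: [3.14, 0.0, 1.631]
wrist_force: [0.1, 0.0, 0.2]
finger_gap: 94.3
finger_force: 0.0
```

>>> servo_tool([
  [[0,0,0,0,0,0,0.6],[0,0,0,0,0,0,0.8],[0,0,0,0,0,0,1],[0,0,0,0,0,0,1],[0,0,0,0,0,0,1],[0,0,0,0,0,0,1],[0,0,0,0,0,0,1],[0,0,0,0,0,0,1],[0,0,0,0,0,0,1],[0,0,0,0,0,0,1]],
], newtons=25)

```text
clock: 8.95
eef_pos: [643.4, -203.0, 140.9]
eef_rot: [-3.142, -0.0, 1.632]
wrist_force: [0.6, 0.1, -0.4]
finger_gap: 17.4
finger_force: 0.0
```

>>> servo_tool([
  [[0,0,0,0,0,0,1],[0,0,0,0,0,0,1],[0,0,0,0,0,0,1],[0,0,0,0,0,0,1],[0,0,0,0,0,0,1]],
])

```text
clock: 9.45
eef_pos: [643.4, -203.0, 140.9]
eef_rot: [3.142, -0.0, 1.632]
wrist_force: [0.0, 0.1, -0.4]
finger_gap: 11.0
finger_force: 25.0
```

>>> servo_tool([
  [[0,0,0.01,0,0,0,1],[0,0,0.03,0,0,0,1],[0,0,0.06,0,0,0,1],[0,0,0.09,0,0,0,1],[0,0,0.12,0,0,0,1],[0,0,0.15,0,0,0,1],[0,0,0.18,0,0,0,1],[0,0,0.2,0,0,0,1],[0,0,0.21,0,0,0,1],[0,0,0.21,0,0,0,1]],
])

```text
clock: 10.45
eef_pos: [643.5, -203.0, 246.6]
eef_rot: [3.141, 0.0, 1.632]
wrist_force: [0.1, -0.2, -5.9]
finger_gap: 11.6
finger_force: 25.0
```

>>> servo_tool([
  [[-0.002,0.009,0,0,0,0,1],[-0.006,0.026,0,0,0,-0.002,1],[-0.012,0.051,0,0,0,-0.004,1],[-0.02,0.085,0,0,0,-0.007,1],[-0.03,0.128,0,0,0,-0.011,1],[-0.041,0.179,0,0,0,-0.015,1],[-0.055,0.239,0,0,0,-0.02,1],[-0.069,0.298,0,0,0,-0.025,1],[-0.083,0.358,0,0,0,-0.03,1],[-0.099,0.426,0,0,0,-0.036,1]],
])

```text
clock: 11.45
eef_pos: [592.9, 11.8, 245.9]
eef_rot: [-3.142, 0.0, 1.518]
wrist_force: [0.3, -0.6, -5.5]
finger_gap: 11.1
finger_force: 25.0
```

>>> servo_tool([
  [[-0.016,0.068,0,0,0,-0.006,1],[-0.03,0.128,0,0,0,-0.011,1],[-0.043,0.187,0,0,0,-0.016,1],[-0.057,0.247,0,0,0,-0.021,1],[-0.069,0.298,0,0,0,-0.025,1],[-0.079,0.341,0,0,0,-0.029,1],[-0.087,0.375,0,0,0,-0.032,1],[-0.093,0.4,0,0,0,-0.034,1],[-0.097,0.417,0,0,0,-0.035,1],[-0.099,0.426,0,0,0,-0.036,1]],
])

```text
clock: 12.45
eef_pos: [544.0, 223.6, 245.9]
eef_rot: [-3.142, 0.0, 1.406]
wrist_force: [0.3, -0.4, -6.9]
finger_gap: 11.1
finger_force: 25.0
```

>>> servo_tool([
  [[0,0,0,-0.001,-0.005,0,1],[0,0,0,-0.002,-0.012,0,1],[0,0,0,-0.003,-0.02,0,1],[0,0,0,-0.005,-0.03,0,1],[0,0,0,-0.006,-0.038,0,1],[0,0,0,-0.007,-0.044,0,1],[0,0,0,-0.007,-0.044,0,1],[0,0,0,-0.007,-0.044,0,1],[0,0,0,-0.007,-0.044,0,1],[0,0,0,-0.007,-0.044,0,1]],
])

```text
clock: 13.45
eef_pos: [544.5, 222.9, 245.9]
eef_rot: [3.002, -0.001, 1.405]
wrist_force: [0.1, 0.5, -5.4]
finger_gap: 10.9
finger_force: 25.0
```

```bash
python3 - <<'E'
from h import *
st=manip.read_state(); print(st["eef_pos"],st["eef_rot"],st["wrist_force"])
for n in("side","top"):
    c=shot(n,n+"7.png"); P,_,_=cloud(c); g=c["frame"].astype(int); z=P[...,2]; T=st["eef_pos"]
    w=(np.hypot(P[...,0]-T[0],P[...,1]-T[1])<100)
    d=w&(np.abs(P[...,0]-T[0]-.163*(P[...,1]-T[1]))<14)&(z>235)&(z<285)&(g.min(2)>90); print(n,"bar",d.sum(),P[d].min(0),P[d].max(0))
    k=w&(z>255)&(z<285)&(g.sum(2)<130)&(np.abs(P[...,1]-T[1])<25);print(k.sum(),np.median(P[k],0))
    k=w&(z>130)&(z<200)&(g.min(2)>110);print("rim?",k.sum(),np.median(P[k],0),np.percentile(z[k],[5,50,95]))
c=np.load("pics/side7.png.npy",allow_pickle=True).item()
cv2.imwrite("pics/s7c.png",cv2.resize(c["frame"][60:230,230:430],None,fx=4,fy=3.5,interpolation=2)[...,::-1])
E
```

```text
[544.50939447 222.92032846 245.8671793 ] [ 3.00190767e+00 -9.83127709e-04  1.40549060e+00] [ 0.1074801   0.45168183 -5.4023694 ]
side bar 86 [528.3281671  160.95424537 236.75897621] [557.68715277 248.8740944  284.98188416]
24 [541.03806885 218.60971906 269.18439436]
rim? 152 [540.6915728  198.38219906 166.29126948] [137.68171949 166.29126948 180.29554959]
top bar 104 [529.47504948 162.96371094 235.14342586] [554.52948762 216.58884116 281.79446174]
0 [nan nan nan]
rim? 178 [553.26425249 179.59433429 166.38657636] [140.71655647 166.38657636 169.59592528]
  return _methods._mean(a, axis=axis, dtype=dtype,
  ret = um.true_divide(
```

View pics/s7c.png

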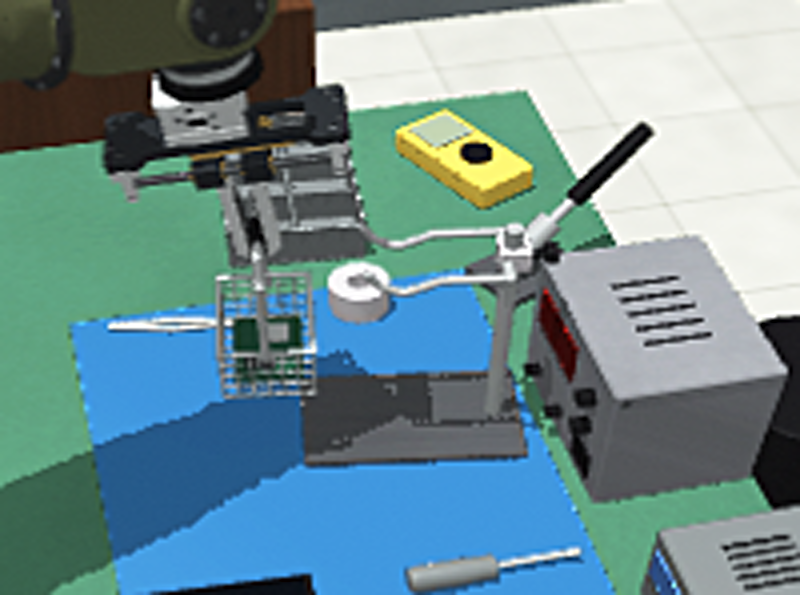

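The basket hangs level with its bail upright, below the gripper at about (262,250), and in line with and clear of the prong tips at about (380,235) and (395,285). I now advance over the tips.

>>> servo_tool([
  [[0.005,-0.001,0,0,0,0,1],[0.016,-0.003,0,0,0,0,1],[0.036,-0.006,0,0,0,0,1],[0.065,-0.011,0,0,0,0,1],[0.1,-0.017,0,0,0,0,1],[0.135,-0.022,0,0,0,0,1],[0.17,-0.028,0,0,0,0,1],[0.2,-0.033,0,0,0,0,1],[0.216,-0.036,0,0,0,0,1],[0.223,-0.037,0,0,0,0,1]],
])

```text
clock: 14.55
eef_pos: [656.6, 204.0, 245.3]
eef_rot: [3.002, -0.001, 1.405]
wrist_force: [0.0, -0.4, -5.8]
finger_gap: 11.2
finger_force: 25.0
```

>>> servo_tool([
  [[0,0,-0.004,0,0,0,1],[0,0,-0.01,0,0,0,1],[0,0,-0.016,0,0,0,1],[0,0,-0.022,0,0,0,1],[0,0,-0.028,0,0,0,1],[0,0,-0.034,0,0,0,1],[0,0,-0.04,0,0,0,1],[0,0,-0.044,0,0,0,1],[0,0,-0.044,0,0,0,1],[0,0,-0.044,0,0,0,1]],
])

```text
clock: 15.55
eef_pos: [655.9, 204.5, 224.0]
eef_rot: [3.002, -0.001, 1.406]
wrist_force: [0.2, 0.2, -5.6]
finger_gap: 11.3
finger_force: 25.0
```

```bash
python3 - <<'E'
from h import *
st=manip.read_state(); print(st["eef_pos"],st["wrist_force"])
yaw=np.radians(-9.4); R=np.array([[np.cos(yaw),-np.sin(yaw)],[np.sin(yaw),np.cos(yaw)]])
o=[]
for n,(x0,y0,x1,y1) in(("side",(295,105,385,200)),("top",(200,100,290,225))):
    c=shot(n,n+"8.png"); P,_,_=cloud(c); g=c["frame"].astype(int)
    Q=P[y0:y1,x0:x1].reshape(-1,3);G=g[y0:y1,x0:x1].reshape(-1,3); L=(Q[:,:2]-[653.7,204.9])@R
    k=(np.abs(L[:,1])>36)&(np.abs(L[:,1])<66)&(np.abs(L[:,0])<40)&(Q[:,2]>195)&(Q[:,2]<275)
    for sg in(1,-1):
        m=k&(L[:,1]*sg>0); print(n,sg,m.sum(),"x",np.median(L[m,0]),"z",np.percentile(Q[m,2],[50,95]),"ymax",np.max(L[m,1]*sg) if m.any() else 0)
    o.append(cv2.resize(c["frame"][y0:y1,x0:x1],(400,500),interpolation=2))
cv2.imwrite("pics/c8.png",np.hstack(o)[...,::-1])
E
```

```text
[655.92953677 204.4968015  224.02538909] [ 0.16898304  0.21227284 -5.58495949]
side 1 13 x -3.0333840689527496 z [240.96398095 245.85923496] ymax 62.55161166849002
side -1 51 x -0.3909497025378007 z [230.28345916 247.34126094] ymax 63.988629944421966
  return _methods._mean(a, axis=axis, dtype=dtype,
  ret = ret.dtype.type(ret / rcount)
Traceback (most recent call last):
IndexError: index -1 is out of bounds for axis 0 with size 0
```

The bail is centred: its arms are at about ±63 and x is about −1. Its top is at 247, so the bar has about 19 mm to go to the seat. I feel down from here.

>>> servo_tool([
  [[0,0,-0.004,0,0,0,1],[0,0,-0.008,0,0,0,1],[0,0,-0.012,0,0,0,1],[0,0,-0.016,0,0,0,1],[0,0,-0.02,0,0,0,1],[0,0,-0.024,0,0,0,1],[0,0,-0.026,0,0,0,1],[0,0,-0.026,0,0,0,1]],
])

```text
clock: 16.45
eef_pos: [655.8, 204.5, 210.8]
eef_rot: [3.002, -0.001, 1.406]
wrist_force: [0.2, 0.1, -5.8]
finger_gap: 11.1
finger_force: 25.0
```

>>> servo_tool([
  [[0,0,-0.002,0,0,0,1],[0,0,-0.002,0,0,0,1],[0,0,-0.004,0,0,0,1],[0,0,-0.004,0,0,0,1]],
])

```text
clock: 16.85
eef_pos: [655.9, 204.5, 208.8]
eef_rot: [3.002, -0.001, 1.406]
wrist_force: [-0.3, 0.3, -6.2]
finger_gap: 11.4
finger_force: 25.0
```

>>> servo_tool([
  [[0,0,-0.002,0,0,0,1],[0,0,-0.002,0,0,0,1],[0,0,-0.002,0,0,0,1]],
])

```text
clock: 17.15
eef_pos: [655.9, 204.5, 207.9]
eef_rot: [3.002, -0.001, 1.406]
wrist_force: [0.2, -0.6, -5.7]
finger_gap: 10.8
finger_force: 25.0
```

>>> servo_tool([
  [[0,0,-0.002,0,0,0,1],[0,0,-0.002,0,0,0,1],[0,0,-0.002,0,0,0,1]],
])

```text
clock: 17.45
eef_pos: [655.9, 204.5, 206.9]
eef_rot: [3.002, -0.001, 1.406]
wrist_force: [0.7, -0.6, -5.2]
finger_gap: 11.2
finger_force: 25.0
```

>>> servo_tool([
  [[0,0,-0.002,0,0,0,1],[0,0,-0.002,0,0,0,1],[0,0,-0.002,0,0,0,1]],
])

```text
clock: 17.75
eef_pos: [655.9, 204.5, 205.9]
eef_rot: [3.002, -0.001, 1.406]
wrist_force: [-0.6, 0.2, -6.9]
finger_gap: 11.0
finger_force: 25.0
```

>>> servo_tool([
  [[0,0,-0.001,0,0,0,1],[0,0,-0.001,0,0,0,1]],
])

```text
clock: 17.95
eef_pos: [655.9, 204.5, 205.5]
eef_rot: [3.001, -0.001, 1.406]
wrist_force: [0.0, -0.3, -4.8]
finger_gap: 10.9
finger_force: 25.0
```

>>> servo_tool([
  [[0,0,-0.001,0,0,0,1],[0,0,-0.001,0,0,0,1]],
])

```text
clock: 18.15
eef_pos: [656.0, 204.5, 205.4]
eef_rot: [3.001, -0.001, 1.406]
wrist_force: [-1.4, -1.3, -2.4]
finger_gap: 11.5
finger_force: 25.0
```

>>> servo_tool([
  [[0,0,-0.001,0,0,0,1],[0,0,-0.001,0,0,0,1]],
])

```text
clock: 18.35
eef_pos: [656.0, 204.5, 205.2]
eef_rot: [3.001, -0.001, 1.406]
wrist_force: [-2.3, -1.1, 2.5]
finger_gap: 11.2
finger_force: 25.0
```

>>> servo_tool([
  [[0,0,-0.001,0,0,0,1],[0,0,-0.001,0,0,0,1]],
])

```text
clock: 18.55
eef_pos: [656.1, 204.6, 205.1]
eef_rot: [3.0, -0.002, 1.406]
wrist_force: [-3.7, -1.8, 5.3]
finger_gap: 11.1
finger_force: 25.0
```

>>> servo_tool([
  [[-0.002,0,0,0,0,0,1],[-0.004,0.001,0,0,0,0,1],[-0.004,0.001,0,0,0,0,1]],
])

```text
clock: 18.85
eef_pos: [654.8, 204.8, 205.2]
eef_rot: [2.998, -0.002, 1.405]
wrist_force: [4.0, -2.3, 5.7]
finger_gap: 10.8
finger_force: 25.0
```

>>> servo_tool([
  [[-0.002,0,0,0,0,0,1],[-0.004,0.001,0,0,0,0,1],[-0.004,0.001,0,0,0,0,1]],
])

```text
clock: 19.15
eef_pos: [653.6, 205.1, 205.6]
eef_rot: [2.996, -0.002, 1.405]
wrist_force: [9.7, -2.4, 5.8]
finger_gap: 11.0
finger_force: 25.0
```

>>> servo_tool([
  [[0.003,-0.001,0,0,0,0,1],[0.006,-0.001,0,0,0,0,1],[0.006,-0.001,0,0,0,0,1],[0.006,-0.001,0,0,0,0,1]],
])

```text
clock: 19.55
eef_pos: [655.4, 205.0, 205.1]
eef_rot: [2.999, -0.002, 1.406]
wrist_force: [0.8, -1.3, 7.5]
finger_gap: 11.5
finger_force: 25.0
```

```bash
python3 - <<'E'
from h import *
st=manip.read_state(); print(st["eef_pos"],st["wrist_force"],st["moment"])
o=[]
yaw=np.radians(-9.4); R=np.array([[np.cos(yaw),-np.sin(yaw)],[np.sin(yaw),np.cos(yaw)]])
for n,(x0,y0,x1,y1) in(("side",(295,105,385,200)),("top",(200,100,290,225))):
    c=shot(n,n+"9.png"); P,_,_=cloud(c)
    Q=P[y0:y1,x0:x1].reshape(-1,3); L=(Q[:,:2]-[653.7,204.9])@R
    k=(np.abs(np.abs(L[:,1])-44)<6)&(np.abs(L[:,0])<14)&(Q[:,2]>205)&(Q[:,2]<250)
    for sg in(1,-1):
        m=k&(L[:,1]*sg>0); print(n,sg,m.sum(),"x",np.median(L[m,0]) if m.any() else 0,"z",np.percentile(Q[m,2],[50,90]) if m.any() else 0)
    o.append(cv2.resize(c["frame"][y0:y1,x0:x1],(400,500),interpolation=2))
cv2.imwrite("pics/c9.png",np.hstack(o)[...,::-1])
E
```

```text
[655.44348739 205.01369823 205.05555772] [ 0.79475144 -1.29402414  7.53240493] [-0.26337695 -0.18723451  0.00666351]
side 1 9 x -1.8495808940084504 z [227.06204288 228.42922121]
side -1 8 x -2.239844307036389 z [226.63189154 228.71256921]
top 1 0 x 0 z 0
top -1 19 x -0.6892856809219867 z [226.57502711 228.7020144 ]
```

View pics/c9.png

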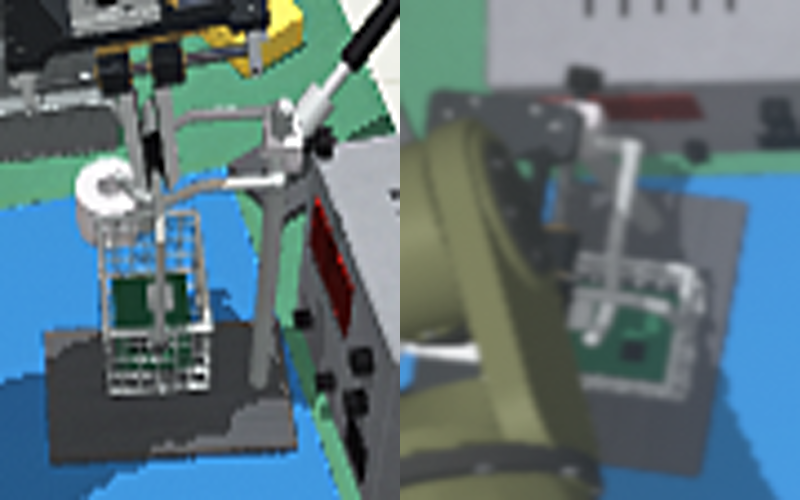

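The bail is on both seats and level: its top is at about 227 on both sides, with the bar across the dips near (155,195) in the left half. I ease the pressure, then loosen the grip gently.

>>> servo_tool([
  [[0,0,0.001,0,0,0,1],[0,0,0.001,0,0,0,1],[0,0,0.001,0,0,0,1]],
])

```text
clock: 19.95
eef_pos: [655.4, 205.0, 205.1]
eef_rot: [3.0, -0.002, 1.406]
wrist_force: [3.5, -0.5, 5.4]
finger_gap: 11.2
finger_force: 25.0
```

>>> servo_tool([
  [[0,0,0,0,0,0,1],[0,0,0,0,0,0,1],[0,0,0,0,0,0,1],[0,0,0,0,0,0,1],[0,0,0,0,0,0,1]],
], newtons=3)

```text
clock: 20.45
eef_pos: [655.3, 205.0, 204.8]
eef_rot: [3.0, -0.001, 1.406]
wrist_force: [6.0, -1.3, 4.7]
finger_gap: 12.0
finger_force: 3.0
```

>>> servo_tool([
  [[0.002,0,0.001,0,0,0,1],[0.002,0,0.001,0,0,0,1],[0.002,0,0.001,0,0,0,1]],
])

```text
clock: 20.75
eef_pos: [655.6, 205.0, 204.7]
eef_rot: [3.003, -0.001, 1.406]
wrist_force: [-1.3, -1.9, 3.6]
finger_gap: 11.8
finger_force: 3.0
```

>>> servo_tool([
  [[0,0,0,0,0,0,0.86],[0,0,0,0,0,0,0.84],[0,0,0,0,0,0,0.8],[0,0,0,0,0,0,0.75],[0,0,0,0,0,0,0.7],[0,0,0,0,0,0,0.6],[0,0,0,0,0,0,0.5],[0,0,0,0,0,0,0.5],[0,0,0,0,0,0,0.5],[0,0,0,0,0,0,0.5]],
])

```text
clock: 21.75
eef_pos: [655.9, 205.0, 204.9]
eef_rot: [3.002, -0.001, 1.406]
wrist_force: [0.3, -1.1, 0.4]
finger_gap: 47.1
finger_force: 0.0
```

>>> servo_tool([
  [[-0.003,0,0.02,0,0,0,0.5],[-0.008,0.001,0.06,0,0,0,0.5],[-0.017,0.003,0.12,0,0,0,0.5],[-0.028,0.004,0.2,0,0,0,0.5],[-0.034,0.005,0.24,0,0,0,0.5],[-0.12,0.02,0.26,0,0,0,0.5],[-0.2,0.03,0.26,0,0,0,0.5],[-0.28,0.04,0.26,0,0,0,0.5],[-0.36,0.04,0.26,0,0,0,0.5],[-0.4,0.04,0.26,0,0,0,0.5]],
])

```text
clock: 22.75
eef_pos: [453.4, 225.1, 336.4]
eef_rot: [3.0, -0.002, 1.407]
wrist_force: [-0.0, -0.2, 1.0]
finger_gap: 47.1
finger_force: 0.0
```

>>> servo_tool([
  [[0,0,0,0,0,0,0.5],[0,0,0,0,0,0,0.5],[0,0,0,0,0,0,0.5],[0,0,0,0,0,0,0.5],[0,0,0,0,0,0,0.5],[0,0,0,0,0,0,0.5],[0,0,0,0,0,0,0.5],[0,0,0,0,0,0,0.5],[0,0,0,0,0,0,0.5],[0,0,0,0,0,0,0.5]],
])

```text
clock: 23.75
eef_pos: [455.9, 225.0, 334.9]
eef_rot: [3.002, -0.001, 1.406]
wrist_force: [-0.2, 0.5, 0.7]
finger_gap: 47.2
finger_force: 0.0
```

```bash
cat > w.py <<'E'
from h import *
o=[];prev={}
for i in range(6):
  for n,(x0,y0,x1,y1) in(("side",(295,105,385,200)),("top",(200,100,290,225))):
    c=shot(n,n+"10.png"); P,_,_=cloud(c); g=c["frame"].astype(int)[y0:y1,x0:x1]; z=P[y0:y1,x0:x1,2]
    if n in prev: print(n,"changed px",(np.abs(g-prev[n]).max(2)>25).sum())
    prev[n]=g
    if i==5: o.append(cv2.resize(c["frame"][y0:y1,x0:x1],(400,500),interpolation=2))
cv2.imwrite("pics/c10.png",np.hstack(o)[...,::-1]); print(manip.read_state()["clock"])
E
python3 w.py
```

```text
side changed px 0
top changed px 0
side changed px 0
top changed px 0
side changed px 0
top changed px 0
side changed px 0
top changed px 0
side changed px 0
top changed px 0
24.35
```

View pics/c10.png

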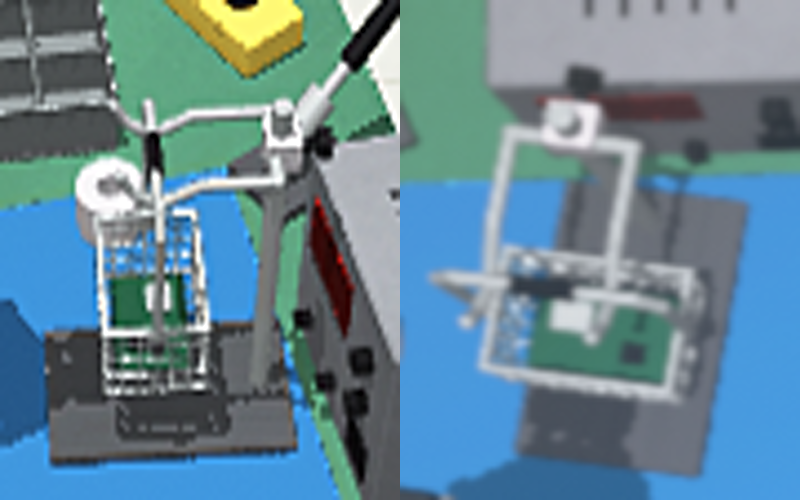

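The basket hangs still on both prongs, with the sleeve between them at about (150,155) and (540,287). I let it rest a little longer, then hand in.

>>> servo_tool([
  [[0,0,0,0,0,0,0.5],[0,0,0,0,0,0,0.5],[0,0,0,0,0,0,0.5],[0,0,0,0,0,0,0.5],[0,0,0,0,0,0,0.5],[0,0,0,0,0,0,0.5],[0,0,0,0,0,0,0.5],[0,0,0,0,0,0,0.5],[0,0,0,0,0,0,0.5],[0,0,0,0,0,0,0.5]],
])

```text
clock: 25.35
eef_pos: [455.9, 225.0, 335.0]
eef_rot: [3.002, -0.001, 1.406]
wrist_force: [-0.7, 0.3, 0.1]
finger_gap: 47.4
finger_force: 0.0
```

>>> servo_tool([
  [[0,0,0,0,0,0,0.5],[0,0,0,0,0,0,0.5],[0,0,0,0,0,0,0.5],[0,0,0,0,0,0,0.5],[0,0,0,0,0,0,0.5],[0,0,0,0,0,0,0.5],[0,0,0,0,0,0,0.5],[0,0,0,0,0,0,0.5],[0,0,0,0,0,0,0.5],[0,0,0,0,0,0,0.5]],
])

```text
clock: 26.35
eef_pos: [455.9, 225.0, 334.9]
eef_rot: [3.002, -0.001, 1.406]
wrist_force: [-0.9, -0.2, -0.4]
finger_gap: 46.8
finger_force: 0.0
```

```bash
python3 -c "
from cell import manip
print(manip.sign_off())"
```

```text
the job is handed in; nothing more can be done
None
```

The basket hangs by its bail from both prong seats, not moving in the last pictures, with the arm withdrawn; I handed the job in at about 26 s, and no verdict was returned.

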